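# Find the loose screw clamp and flag it

## Robot

A 6-joint arm with a two-finger parallel gripper is mounted at the origin on the work surface. World frame = base frame: x ahead of the robot, y to its left, z up, the work surface at z = 0. Lengths are in m, angles in rad, forces in N, time in s.
With the tool pointing down it reaches from about 0.25 to 0.775 m from the base axis. Payload 4 kg.
Tool frame: the origin (TCP) lies between the finger pads; the fingertips stand 19 mm ahead of it and the grasp point (between the pads) is the TCP (robot.tip_reach is the y of the fingertips in the tool frame, in m); y points along the fingers, x is the direction in which the jaws open and shut, and the axes are right-handed (so a half turn about y gives the same grasp; the last joint's range is limited). The gripper opens to 94 mm and grips with 3 to 60 N. Pads are 16 mm wide; open, the fingers measure 119 mm over their backs; the gripper's body (75 mm by 177 mm) begins 78 mm behind the grasp point.
Start: joints at [-1.258, 0.087, 1.371, -0, 1.684, -0.103], TCP at [0.222, -0.503, 0.198] pointing down, gripper open.
Joint ranges: [-3.1, 3.1], [-0.76, 2.03], [0.27, 2.55], [-1.08, 4.22], [0.17, 2.65], [-2.57, 2.57]. Speed limits (rad/s): [2.79, 2.79, 3.14, 3.14, 3.14, 3.14].

## Interface

Orientations are given as [roll, pitch, yaw] about the fixed x, y, z axes, in that order (R = Rz(yaw) Ry(pitch) Rx(roll)).
In Python, from bench import robot, imaging, order gives the robot as it stands.
- The arm moves only by the tool send_rows, never from a script. Its argument "moves" is text: rows parted by semicolons, each of 5 numbers parted by spaces: the gripper's target within -1 to 1 (shut at 1, half-way at 0, fully open at -1), then the shift along the tool's x, y, z in m, then the turn about the tool's y in degrees. In form: fingers tx ty tz roll; .... A call has exactly 10 rows; each row shifts and turns the commanded pose from where the row before left it, along the tool's axes as they then stand; what a row does not reach is not made up. A row lasts 1/12 s, in which the tool goes at most 41.7 mm and 7.16 degrees, less where a joint would pass 70% of its speed; a pose out of reach is approached as far as the arm can. A call with a gripper value outside its range is refused whole. The fingers move at their own pace and stop on an object; the grip force is fixed at half the most. Time passes only in rows, so rows that do not move let the fingers close, or fill a call up. It gives the time, the measured TCP pose, the force and the opening at its end, in the units of the state.
- robot.get_obs(): the state, without advancing time (a new reading comes with each control period).
- imaging.snapshot(name): name is "scene" or "top" or "wrist"; returns a dict with "image" (480x640x3 uint8, red, green, blue), "mtx" (3x3 intrinsics, pixels), "R" (3x3) and "t" (3): a world point X has camera coordinates R X + t. Camera axes: x right, y down, z forward; pixel columns grow to the right and rows downward; lengths in m; the calibration is good to about 2 mm. The wrist camera is an equidistant fisheye: a pixel r from the principal point sees the ray r / f radians off the axis. A picture is of the moment at which its call begins. There is no depth.
- order.close_job(): hands the job in, once; it reports no verdict.
Trained networks look in a picture, given as the dict that the camera call returned (one of the last four; its "shot" number tells which), for a name from the list of things; names that differ only in an ending like _2 or _b are one class to them, and where a whole thing is asked for, a point or a joint stands for the part that bears it (a point fixed in the world has none). Each returns a list of dicts, best first, with "conf" (0 to 1); they miss things now and then, are a little off and sometimes report something else, mostly with a low value. They report only what shows in the picture. A call takes as long as a camera call.
- imaging.recognise(picture, target): "centre" ([column, row] in pixels, amid what is visible of it).
- imaging.landmark_of(picture, target): "centre" ([column, row] in pixels: a listed point, or the origin of a listed thing).
The state is a dict: "time": time; "joint_positions": joint angles; "qvel": joint speeds; "joint_torque": joint torques, N m; "tool_pos": TCP position; "ee_rot": TCP orientation; "wrist_force": force on the tool from outside, world axes, zero at the start; "wrist_torque": the same for the moment, N m; "width": finger opening in m.
Only numpy, scipy, OpenCV 4.12 (cv2) and the standard library are available. Lean on these libraries where they do the work, as an engineer would, in place of code of your own. Each camera call takes 0.05 s, during which the arm holds its last target.

## Task

One of the two blue screw clamps on the bench has worked loose and the other is tight. Find out which by pushing on a T-bar clockwise (seen from above): the tight one will not give to a light push, so leave it where it is; the loose one swings easily, and you should swing it round by about 45 degrees. Then stand the orange marker upright in the middle of the white pad of the loose clamp and let go, leaving the green marker where it stands.

Things in the scene. Friction and masses are not known exactly. Their poses are not given: they have to be found in the camera images.
- clamp_a: One of two look-alike blue screw clamps fixed to the bench, each holding a dark steel tube; either may be the loose one. Base plate 200 x 90 x 12 mm. Origin: on the bench, below the upright screw's axis; z up. White pad 70 x 70 mm painted on the plate: centre x = -108 mm, y = 0, top 12 mm up. Blue arm under the T-bar: top 85 mm up, its nut 92 mm, post at x = +40 mm.
- screw_a (a joint): Turn of clamp a's screw, rad, clockwise from above; start -0.15 to 0.15, limits -1 and 1.6; stays where left. Its level T-bar (10 mm thick, 104 mm long, 16 mm end balls, centre line 125 mm up, centred on the screw) lies along the clamp's y at 0; its +y end moves to +x. Loose: turns at 0.06 N m, a 1.5 N push 40 mm out. Tight: holds to 8 N m, 200 N there.
- clamp_b: The other of two look-alike blue screw clamps fixed to the bench, each holding a dark steel tube; either may be the loose one. Base plate 200 x 90 x 12 mm. Origin: on the bench, below the upright screw's axis; z up. White pad 70 x 70 mm painted on the plate: centre x = -108 mm, y = 0, top 12 mm up. Blue arm under the T-bar: top 85 mm up, its nut 92 mm, post at x = +40 mm.
- screw_b (a joint): Turn of clamp b's screw, rad, clockwise from above; start -0.15 to 0.15, limits -1 and 1.6; stays where left. Its level T-bar (10 mm thick, 104 mm long, 16 mm end balls, centre line 125 mm up, centred on the screw) lies along the clamp's y at 0; its +y end moves to +x. Loose: turns at 0.06 N m, a 1.5 N push 40 mm out. Tight: holds to 8 N m, 200 N there.
- orange_marker: Orange plastic marker standing upright, loose, 120 g: round foot 50 mm across and 10 mm thick, above it a plain round grip 26 mm across up to the flat top at 80 mm. Origin: centre of its underside; z up along the grip.
- green_marker: Green plastic marker standing upright, loose, 120 g: round foot 50 mm across and 10 mm thick, above it a plain round grip 26 mm across up to the flat top at 80 mm. Origin: centre of its underside; z up along the grip. Same shape as the orange one; not needed here.

How it is judged:
On the way:
1. the loose clamp's T-bar has been swung clockwise to a joint reading over 0.4 rad (the tight one cannot be) (value of joint any of screw_a, screw_b above 0.4 rad), for 0.2 s.
At the end, for the whole second after the job is handed in: Orange marker released, still and upright (10 degrees) on the loose clamp's white pad, within 20 mm of its centre along each side; loose clamp's joint over 0.4 rad, the tight one's within 0.35 rad of zero; green marker within 30 mm of its start (((value of joint screw_a above 0.4 rad and not (value of joint screw_b above 0.35 rad or value of joint screw_b below -0.35 rad) and x of orange_marker in the frame of clamp_a between -0.128 and -0.088 m and y of orange_marker in the frame of clamp_a between -0.02 and 0.02 m and z of orange_marker in the frame of clamp_a between 0.008 and 0.016 m) or (value of joint screw_b above 0.4 rad and not (value of joint screw_a above 0.35 rad or value of joint screw_a below -0.35 rad) and x of orange_marker in the frame of clamp_b between -0.128 and -0.088 m and y of orange_marker in the frame of clamp_b between -0.02 and 0.02 m and z of orange_marker in the frame of clamp_b between 0.008 and 0.016 m)) and angle between orange_marker's own z axis and vertical below 0.17 rad and linear speed of orange_marker below 0.02 m/s and distance of green_marker from where it was at the start of the episode below 0.03 m); the robot touches nothing.
It fails at once if the tight clamp's screw is forced round: both screws turned beyond 0.35 rad ((value of joint screw_a above 0.35 rad or value of joint screw_a below -0.35 rad) and (value of joint screw_b above 0.35 rad or value of joint screw_b below -0.35 rad)).
It fails at once if the green marker is moved by more than 30 mm or tipped over (distance of green_marker from where it was at the start of the episode above 0.03 m or angle between green_marker's own z axis and vertical above 0.5 rad).
It also fails if it takes over 64 s, if anything falls off the work surface, if the arm or the gripper's body presses on something with over 40 N, if the wrist force passes 120 N, or if a joint passes its speed limit or range.

## Working session

There is one attempt and no reset: what is moved stays moved. The work goes in short steps, Python scripts to look and compute and a tool call to move; the robot and the scene stay as the last step left them, time stands still between calls to the robot, and variables do not carry over. Pictures are saved under pics/ and viewed, and the job is handed in when it is done.

Besides the shell and the picture viewer there is one more tool, called after "Call:" as name(argument=value, ...) on one line, values as JSON. send_rows: Moves the arm, as the interface text tells. Its arguments: {"type":"object","properties":{"moves":{"type":"string"}},"required":["moves"]}

```bash
mkdir -p pics; ls
cat > h.py <<'E'
import numpy as np,cv2
from bench import robot,imaging,order
def save(s,n): cv2.imwrite('pics/'+n+'.png',cv2.cvtColor(s["image"],cv2.COLOR_RGB2BGR))
def pix(s,X):
    c=s["R"]@np.array(X,float)+s["t"]; p=s["mtx"]@c; return p[:2]/p[2]
def ray(s,uv,z):
    d=np.linalg.inv(s["mtx"])@np.array([uv[0],uv[1],1.]); R=np.array(s["R"]);t=np.array(s["t"])
    o=-R.T@t; d=R.T@d; return o+d*(z-o[2])/d[2]
E
python3 - <<'E'
from h import *
o=robot.get_obs(); print({k:np.round(v,3) for k,v in o.items()})
for n in ["top","scene"]:
    s=imaging.snapshot(n); save(s,n+"0"); print(n,np.array(s["mtx"]).tolist(),np.round(-np.array(s["R"]).T@s["t"],3))
    for t in ["clamp_a","screw_a","orange_marker","green_marker"]:
        for f in (imaging.recognise,imaging.landmark_of):
            for d in f(s,t): print(n,t,f.__name__,np.round(d["centre"],1),round(d["conf"],2),np.round(ray(s,d["centre"],0),3))
E
```

```text
pics
{'time': np.float64(0.0), 'joint_positions': array([-1.258,  0.088,  1.372, -0.   ,  1.684, -0.103]), 'qvel': array([ 0.002, -0.   , -0.001,  0.001, -0.001,  0.001]), 'joint_torque': array([-1.0000e-03, -3.4019e+01, -3.0243e+01,  7.1000e-02,  3.3000e-02,
       -0.0000e+00]), 'tool_pos': array([ 0.222, -0.503,  0.196]), 'ee_rot': array([-1.571,  0.002, -1.155]), 'wrist_force': array([-0.238,  0.018,  0.406]), 'wrist_torque': array([-0.051,  0.036,  0.023]), 'width': np.float64(0.094)}
top [[516.0793441479054, 0.0, 318.9389887213292], [0.0, 516.0793441479054, 239.76540668308115], [0.0, 0.0, 1.0]] [0.369 0.011 0.894]
top clamp_a call [207.5 201.2] 0.75 [0.566 0.183 0.   ]
top clamp_a call [449.7 233.4] 0.66 [ 0.523 -0.247  0.   ]
top clamp_a call [449.6 217.4] 0.92 [ 0.552 -0.247  0.   ]
top clamp_a call [207.6 187.5] 0.55 [0.591 0.184 0.   ]
top screw_a call [193.5 167.8] 0.62 [0.626 0.211 0.   ]
top screw_a call [471.9 205.9] 0.57 [ 0.574 -0.287  0.   ]Traceback (most recent call last):
  File "<stdin>", line 7, in <module>
ValueError: it knows: clamp, green_marker, orange_marker
```

Run:
```python
from h import *
for n in ["top","scene"]:
    s=imaging.snapshot(n); save(s,n+"0"); print(n,np.round(-np.array(s["R"]).T@s["t"],3))
    for t in ["orange_marker","green_marker"]:
            for d in imaging.landmark_of(s,t): print(n,t,np.round(d["centre"],1),round(d["conf"],2),np.round(ray(s,d["centre"],0),3))
```

```text
top [0.369 0.011 0.894]
top orange_marker [315.1 284.8] 0.79 [ 0.425 -0.011  0.   ]
top green_marker [306.  200.8] 0.72 [0.573 0.01  0.   ]
scene [1.006 0.473 0.529]
scene orange_marker [355.1 233.7] 0.67 [ 0.435 -0.01   0.   ]
scene green_marker [303.4 277.6] 0.68 [0.571 0.01  0.   ]
```

View pics/top0.png

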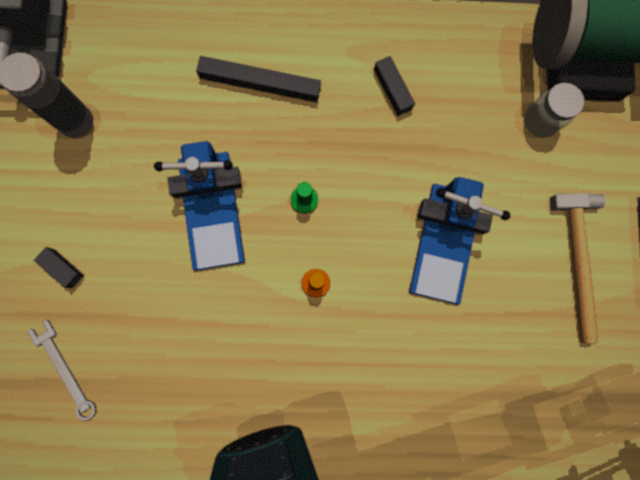

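View pics/scene0.png

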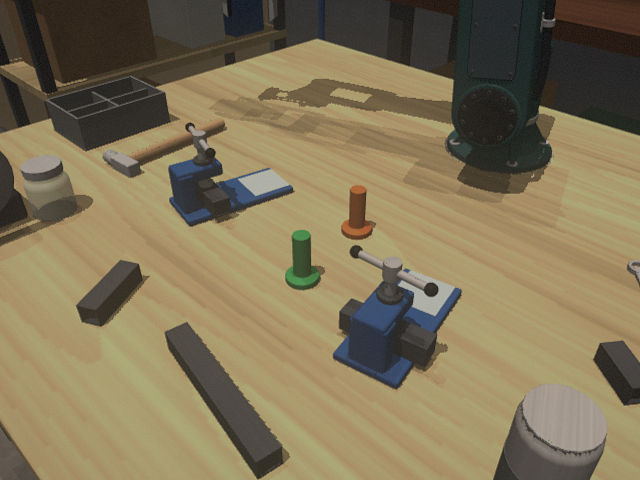

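The top view shows the two clamps with their pads facing the robot: left pad around (217,246), right pad around (438,278). Orange is at (316,285) and green at (305,200). Next I'll fit the poses.

```bash
cat >> h.py <<'E'
def pads(s):
    im=s["image"].astype(int); m=((im.min(2)>140)&(im.max(2)-im.min(2)<50)).astype(np.uint8)
    cs,_=cv2.findContours(m,cv2.RETR_EXTERNAL,cv2.CHAIN_APPROX_NONE); r=[]
    for c in cs:
        if 900<cv2.contourArea(c)<2600:
            P=np.array([ray(s,p,0.012)[:2]*1000 for p in c[:,0]],np.float32)
            (cx,cy),(w,h),a=cv2.minAreaRect(P)
            r.append((np.array([cx,cy])/1000,w,h,a,c[:,0].mean(0)))
    return r
E
python3 - <<'E'
from h import *
s=imaging.snapshot("top")
for q in pads(s):
    c,w,h,a,p=q; y=np.radians(((a+45)%90)-45); 
    o=c+0.108*np.array([np.cos(y),np.sin(y)])
    print("pad",c.round(4),round(w,1),round(h,1),"yaw",round(np.degrees(y),1),"origin",o.round(4),p.round(0),"screwtop px",pix(s,[*o,0.125]).round(1))
    for e in(1,-1): print(pix(s,[o[0]-e*.052*np.sin(y),o[1]+e*.052*np.cos(y),.125]).round(1))
for n,uv in dict(Lplus=(158.5,166),Lc=(193,163),Lminus=(228,165),Rplus=(441,193),Rc=(474,203),Rminus=(506,215)).items(): print(n,ray(s,uv,.125).round(3))
i=cv2.cvtColor(s["image"],cv2.COLOR_RGB2BGR)
a=cv2.resize(i[130:290,140:260],None,fx=3.3,fy=3.3);b=cv2.resize(i[160:320,400:520],None,fx=3.3,fy=3.3)
cv2.imwrite('pics/z.png',np.hstack([a,b]))
E
```

```text
pad [ 0.4432 -0.224 ] 68.5 68.8 yaw -12.4 origin [ 0.5487 -0.2471] [439. 278.] screwtop px [472.9 203.7]
[440.1 195.5]
[505.7 211.8]
pad [0.488  0.1632] 68.6 68.6 yaw 11.3 origin [0.594  0.1842] [215. 245.] screwtop px [192.8 165.3]
[158.7 170.5]
[226.7 160.1]
Lplus [0.591 0.236 0.125]
Lc [0.598 0.184 0.125]
Lminus [0.596 0.131 0.125]
Rplus [ 0.564 -0.198  0.125]
Rc [ 0.55  -0.249  0.125]
Rminus [ 0.533 -0.298  0.125]
```

View pics/z.png

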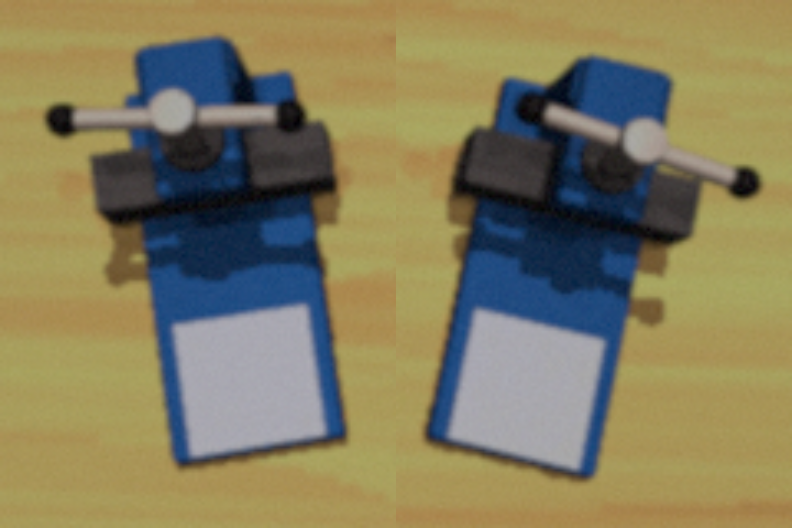

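Add to h.py:
```python
from scipy.spatial.transform import Rotation as Ro
def to(target,yaw=None):
    """report shift (tool axes, after the turn is made and before) to reach target; turn in deg cw"""
    o=robot.get_obs(); R=Ro.from_euler('xyz',o["ee_rot"]).as_matrix(); d=np.array(target)-o["tool_pos"]
    print("t",round(float(o["time"]),2),"pos",np.round(o["tool_pos"],4),"yaw",round(np.degrees(o["ee_rot"][2]),2),"rp",np.degrees(o["ee_rot"][:2]).round(1),"F",np.round(o["wrist_force"],2),"T",np.round(o["wrist_torque"],2),"w",round(float(o["width"]),4),"q",np.round(o["joint_positions"],2))
    print("tool shift mm",np.round(R.T@d*1000,1), "turn now", None if yaw is None else round(np.degrees(o["ee_rot"][2])-yaw,1))
    if yaw is not None:
        R2=Ro.from_euler('xyz',[-np.pi/2,0,np.radians(yaw)]).as_matrix(); print("  shift after turn mm",np.round(R2.T@d*1000,1))
```

```text
(no output)
```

Call:
send_rows(moves="1 -0.005 0 0.015 0; 1 -0.013 0 0.034 0; 1 -0.013 0 0.034 0; 1 -0.013 0 0.034 0; 1 -0.013 0 0.034 0; 1 -0.013 0 0.034 0; 1 -0.013 0 0.034 0; 1 -0.013 0 0.034 0; 1 -0.013 0 0.034 0; 1 -0.013 0 0.034 0")

```text
time: 1.38
tool_pos: [0.4676, -0.2604, 0.1978]
ee_rot: [-1.57, -0.001, -1.155]
wrist_force: [0.4, -1.0, 0.3]
width: 0.0307
```

```bash
python3 -c "
from h import *
to([.528,-.198,.129],-102.4)"
```

```text
t 1.38 pos [ 0.4676 -0.2604  0.1978] yaw -66.18 rp [-90.  -0.] F [ 0.38 -1.01  0.3 ] T [-0.04 -0.01 -0.03] w 0.0307 q [-0.61  0.05  1.41 -0.    1.68  0.54]
tool shift mm [-32.8  68.8  80.4] turn now 36.2
  shift after turn mm [-73.9  68.8  45.6]
```

Call:
send_rows(moves="1 0 0 0 6; 1 0 0 0 6; 1 0 0 0 6; 1 0 0 0 6; 1 0 0 0 6; 1 0 0 0 6; 1 -0.018 0 0.011 0; 1 -0.02 0 0.012 0; 1 -0.02 0 0.012 0; 1 -0.016 0 0.010 0")

```text
time: 2.22
tool_pos: [0.527, -0.198, 0.1976]
ee_rot: [-1.57, 0.0, -1.783]
wrist_force: [-0.1, -0.1, 0.1]
width: 0.0002
```

Call:
send_rows(moves="1 0 0.02 0 0; 1 0 0.02 0 0; 1 0 0.018 0 0; 1 0 0.01 0 0; 1 0 0 0 0; 1 0 0 0.004 0; 1 0 0 0.004 0; 1 0 0 0.004 0; 1 0 0 0 0; 1 0 0 0 0")

```text
time: 3.05
tool_pos: [0.5386, -0.202, 0.1304]
ee_rot: [-1.569, -0.001, -1.783]
wrist_force: [1.0, -0.2, -0.4]
width: 0.0007
```

Run:
```python
from h import *
to([.528,-.198,.129],-102.4)
s=imaging.snapshot("scene");save(s,"s1")
```

```text
t 3.05 pos [ 0.5386 -0.202   0.1304] yaw -102.18 rp [-89.9  -0. ] F [ 1.02 -0.24 -0.42] T [ 0.09  0.03 -0.04] w 0.0007 q [-0.46  0.16  1.42 -0.    1.56  1.33]
tool shift mm [ -1.6   1.4 -11.2] turn now 0.2
  shift after turn mm [ -1.6   1.4 -11.2]
```

View pics/s1.png

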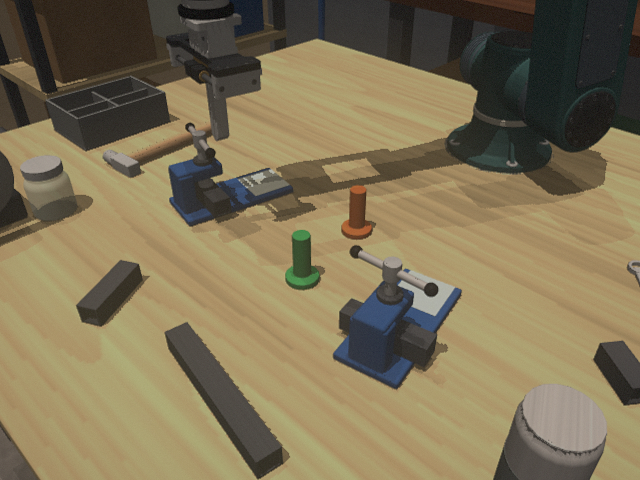

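The closed fingers are in front of the right T-bar's +y end, with about 10 mm to go. I'll creep forward.

Call:
send_rows(moves="1 0 0 0.002 0; 1 0 0 0.002 0; 1 0 0 0.002 0; 1 0 0 0.0015 0; 1 0 0 0.0015 0; 1 0 0 0.0015 0; 1 0 0 0.0015 0; 1 0 0 0.0015 0; 1 0 0 0.0015 0; 1 0 0 0 0")

```text
time: 3.93
tool_pos: [0.5528, -0.2048, 0.1294]
ee_rot: [-1.571, -0.0, -1.783]
wrist_force: [0.5, -0.6, 0.4]
width: 0.0007
```

Call:
send_rows(moves="1 0 0 0.001 0; 1 0 0 0.001 0; 1 0 0 0.001 0; 1 0 0 0.001 0; 1 0 0 0.001 0; 1 0 0 0 0; 1 0 0 0 0; 1 0 0 0 0; 1 0 0 0 0; 1 0 0 0 0")

```text
time: 4.77
tool_pos: [0.5574, -0.2058, 0.1295]
ee_rot: [-1.571, -0.0, -1.783]
wrist_force: [0.4, -0.3, -0.0]
width: 0.0006
```

Run:
```python
from h import *
to([.528,-.198,.129],-102.4)
s=imaging.snapshot("scene");save(s,"s2")
i=cv2.cvtColor(s["image"],cv2.COLOR_RGB2BGR)[80:230,140:320]; cv2.imwrite('pics/s2z.png',cv2.resize(i,None,fx=4,fy=4))
```

```text
t 4.77 pos [ 0.5574 -0.2058  0.1295] yaw -102.18 rp [-90.  -0.] F [ 0.45 -0.31 -0.04] T [0.05 0.01 0.01] w 0.0006 q [-0.45  0.21  1.37 -0.    1.56  1.33]
tool shift mm [ -1.4   0.5 -30.3] turn now 0.2
  shift after turn mm [ -1.3   0.5 -30.4]
```

View pics/s2z.png

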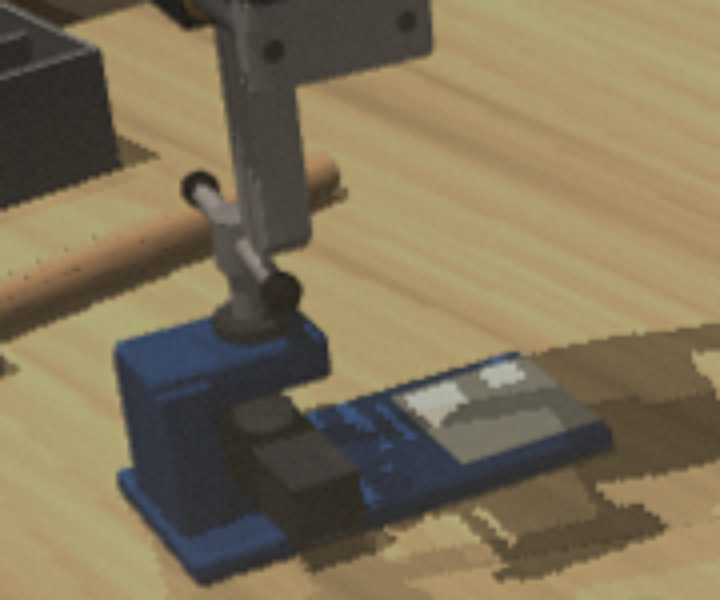

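Call:
send_rows(moves="1 0 0 0.001 0; 1 0 0 0.001 0; 1 0 0 0.001 0; 1 0 0 0.001 0; 1 0 0 0.001 0; 1 0 0 0 0; 1 0 0 0 0; 1 0 0 0 0; 1 0 0 0 0; 1 0 0 0 0")

```text
time: 5.65
tool_pos: [0.5623, -0.2068, 0.1295]
ee_rot: [-1.571, -0.0, -1.783]
wrist_force: [-0.1, 0.5, 0.0]
width: 0.0001
```

Run:
```python
from h import *
o=[]
for n,b in (("top",(160,260,400,530)),("scene",(80,180,140,270))):
    s=imaging.snapshot(n)
    i=cv2.cvtColor(s["image"],cv2.COLOR_RGB2BGR)
    if n=="scene":
        for z in (.11,.125): print(pix(s,[.5623,-.2068,z]))
    o.append(cv2.resize(i[b[0]:b[1],b[2]:b[3]],None,fx=3,fy=3))
cv2.imwrite('pics/c3.png',np.hstack(o))
```

```text
[209.71664792 159.2874516 ]
[208.57134452 150.65201799]
```

View pics/c3.png

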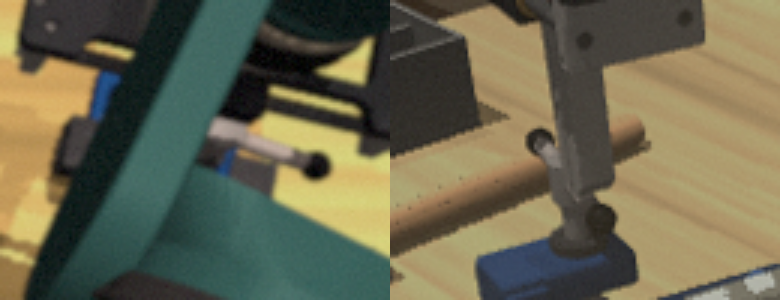

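Run:
```python
from h import *
print(robot.tip_reach,[a for a in dir(robot) if a[0]!='_'])
s=imaging.snapshot("wrist");save(s,"w1")
s=imaging.snapshot("scene");i=cv2.cvtColor(s["image"],cv2.COLOR_RGB2BGR)[100:170,170:250];cv2.imwrite('pics/c4.png',cv2.resize(i,None,fx=8,fy=8))
```

```text
0.019 ['IKError', 'get_obs', 'tip_reach']
```

View pics/w1.png

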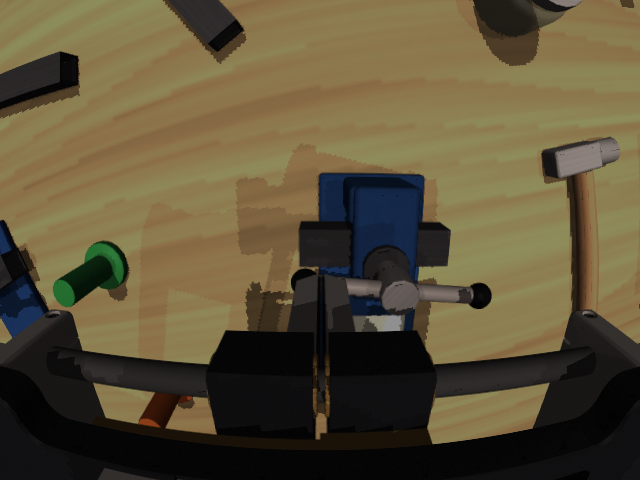

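View pics/c4.png

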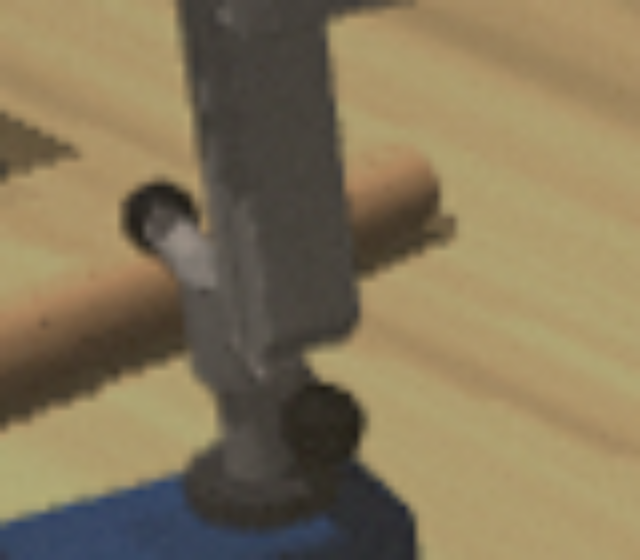

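```bash
cat >> h.py <<'E'
def wpix(s,X):
    c=s["R"]@np.array(X,float)+s["t"]; r=np.hypot(c[0],c[1]); th=np.arctan2(r,c[2]); K=np.array(s["mtx"])
    return np.array([K[0,2]+K[0,0]*th*c[0]/r,K[1,2]+K[1,1]*th*c[1]/r])
E
python3 - <<'E'
from h import *
s=imaging.snapshot("wrist"); o=robot.get_obs(); p=o["tool_pos"]
R=Ro.from_euler('xyz',o["ee_rot"]).as_matrix()
print("cam in tool",R.T@(-np.array(s["R"]).T@s["t"]-p))
for n,X in dict(Rplus=[.564,-.198,.125],Rminus=[.533,-.298,.125],c=[.55,-.248,.125],pad=[.4432,-.224,.012],green=[.572,.01,0],tcp=p,tip=p+R[:,1]*.019).items(): print(n,wpix(s,X).round(0))
s=imaging.snapshot("scene")
for n,X in dict(Rplus=[.564,-.198,.125],Rminus=[.533,-.298,.125],tip=p+R[:,1]*.019,tipz=p+R[:,1]*.019+R[:,2]*.008-R[:,0]*.012,tcp=p).items(): print(n,pix(s,X).round(0))
E
```

```text
cam in tool [ 0.00051188 -0.18765849  0.07721301]
Rplus [304. 283.]
Rminus [479. 294.]
c [396. 287.]
pad [364. 347.]
green [110. 265.]
tcp [320. 285.]
tip [320. 273.]
Rplus [211. 153.]
Rminus [190. 127.]
tip [210. 159.]
tipz [208. 163.]
tcp [208. 148.]
```

Run:
```python
from h import *
s=imaging.snapshot("wrist"); c=imaging.snapshot("scene"); o=robot.get_obs(); p=o["tool_pos"]
R=Ro.from_euler('xyz',o["ee_rot"]).as_matrix()
for y in (-.02,0,.01,.019):
  for x,z in ((-.0125,.008),(.0125,.008),(-.0125,-.008),(.0125,-.008)):
    X=p+R@[x,y,z]; print(y,x,z,wpix(s,X).round(0),pix(c,X).round(0))
i=cv2.cvtColor(s["image"],cv2.COLOR_RGB2BGR)[240:350,270:380];cv2.imwrite('pics/w2.png',cv2.resize(i,None,fx=6,fy=5))
```

```text
-0.02 -0.0125 0.008 [294. 286.] [205. 140.]
-0.02 0.0125 0.008 [346. 286.] [198. 134.]
-0.02 -0.0125 -0.008 [295. 315.] [215. 138.]
-0.02 0.0125 -0.008 [345. 315.] [208. 132.]
0 -0.0125 0.008 [297. 272.] [207. 152.]
0 0.0125 0.008 [343. 272.] [200. 146.]
0 -0.0125 -0.008 [297. 299.] [216. 150.]
0 0.0125 -0.008 [343. 299.] [210. 144.]
0.01 -0.0125 0.008 [298. 265.] [208. 158.]
0.01 0.0125 0.008 [342. 266.] [201. 152.]
0.01 -0.0125 -0.008 [298. 292.] [217. 156.]
0.01 0.0125 -0.008 [342. 292.] [210. 149.]
0.019 -0.0125 0.008 [299. 260.] [208. 164.]
0.019 0.0125 0.008 [341. 260.] [202. 157.]
0.019 -0.0125 -0.008 [299. 286.] [218. 161.]
0.019 0.0125 -0.008 [341. 286.] [211. 155.]
```

View pics/w2.png

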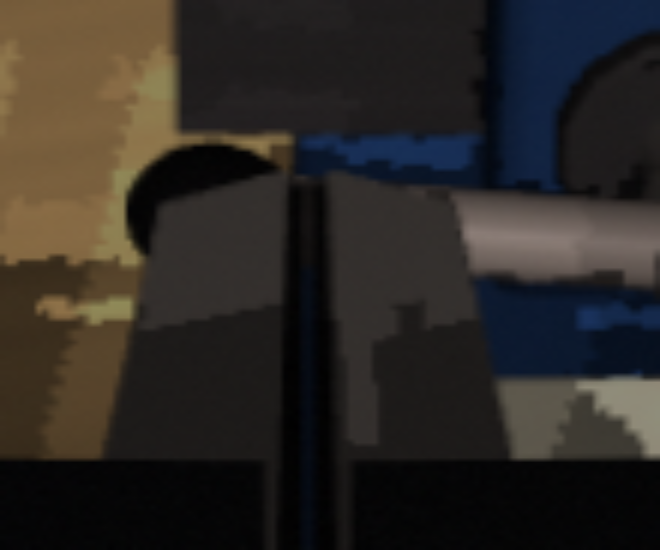

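The scene and wrist pictures both show the finger above the bar. Its end is near TCP level, not 19 mm ahead. I'll back off, drop 20 mm and try again.

Call:
send_rows(moves="1 0 0 -0.01 0; 1 0 0 -0.01 0; 1 0 0 -0.01 0; 1 0 0.005 0 0; 1 0 0.005 0 0; 1 0 0.005 0 0; 1 0 0.005 0 0; 1 0 0 0.003 0; 1 0 0 0.003 0; 1 0 0 0.003 0")

```text
time: 6.88
tool_pos: [0.5424, -0.2026, 0.1094]
ee_rot: [-1.571, -0.0, -1.783]
wrist_force: [-0.3, 0.7, 0.2]
width: 0.0004
```

Call:
send_rows(moves="1 0 0 0.001 0; 1 0 0 0.001 0; 1 0 0 0.001 0; 1 0 0 0.001 0; 1 0 0 0.001 0; 1 0 0 0.001 0; 1 0 0 0.001 0; 1 0 0 0.001 0; 1 0 0 0 0; 1 0 0 0 0")

```text
time: 7.72
tool_pos: [0.5496, -0.2042, 0.1095]
ee_rot: [-1.571, -0.0, -1.783]
wrist_force: [-2.5, 0.1, 1.2]
width: 0.0003
```

Call:
send_rows(moves="1 0 0 0.001 0; 1 0 0 0.001 0; 1 0 0 0.001 0; 1 0 0 0.001 0; 1 0 0 0.001 0; 1 0 0 0 0; 1 0 0 0 0; 1 0 0 0 0; 1 0 0 0 0; 1 0 0 0 0")

```text
time: 8.55
tool_pos: [0.5547, -0.2051, 0.1095]
ee_rot: [-1.57, 0.0, -1.783]
wrist_force: [-0.5, -0.1, -0.4]
width: 0.0002
```

```bash
cat >> h.py <<'E'
def look(n):
    s=imaging.snapshot("wrist");c=imaging.snapshot("scene"); to([0,0,0])
    a=cv2.resize(s["image"][200:350,230:510],(560,300));b=cv2.resize(c["image"][80:230,140:300],None,fx=2,fy=2)
    cv2.imwrite('pics/'+n+'.png',cv2.cvtColor(np.hstack([a[:300,:470],b]),cv2.COLOR_RGB2BGR))
E
python3 -c "
from h import *
look('l1')"
```

```text
t 8.65 pos [ 0.5547 -0.2051  0.1095] yaw -102.17 rp [-90.   0.] F [-0.47 -0.35  0.39] T [0.06 0.15 0.01] w 0.0006 q [-0.45  0.21  1.41  0.    1.52  1.33]
tool shift mm [ -83.6  109.2 -585.5] turn now None
```

View pics/l1.png

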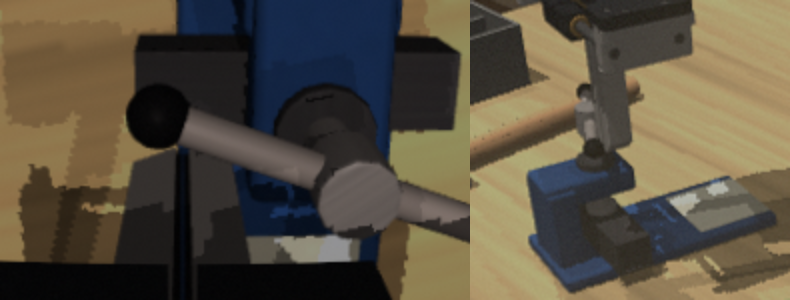

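The T-bar followed the finger with almost no force: it is visibly tilted clockwise, with the ball at (157,117) in the crop. So the right clamp is the loose one, and I'll swing it on to about 45°.

Call:
send_rows(moves="1 0 0 0.002 0; 1 0 0 0.002 0; 1 0 0 0.002 0; 1 0 0 0.002 0; 1 0 0 0.002 0; 1 0 0 0.002 0; 1 0 0 0.002 0; 1 0 0 0.002 0; 1 0 0 0.002 0; 1 0 0 0.001 0")

```text
time: 9.48
tool_pos: [0.5735, -0.2091, 0.1095]
ee_rot: [-1.57, 0.0, -1.783]
wrist_force: [-1.7, 0.1, 0.1]
width: 0.0005
```

```bash
python3 -c "
from h import *
look('l2')"
```

```text
t 9.58 pos [ 0.5736 -0.2092  0.1096] yaw -102.16 rp [-89.9   0. ] F [-1.2   0.45  0.34] T [ 0.12  0.18 -0.03] w 0.0003 q [-0.44  0.25  1.36  0.    1.53  1.34]
tool shift mm [ -83.6  109.  -604.9] turn now None
```

View pics/l2.png

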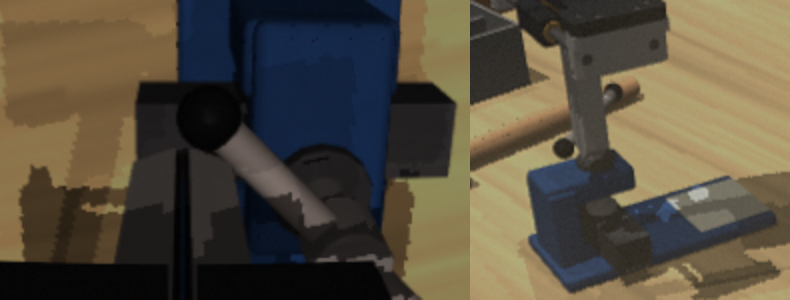

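The bar is now at about 45°. I'll retreat, rise, open the fingers and head for the orange marker.

Call:
send_rows(moves="1 0 0 -0.02 0; 1 0 0 -0.02 0; 1 0 -0.02 -0.02 0; 1 0 -0.035 -0.01 0; 1 0 -0.035 0 0; 0 0 -0.02 0 0; 0 -0.02 0 -0.02 0; -0.2 -0.03 0 -0.02 0; -0.2 -0.035 0 -0.015 0; -0.2 -0.035 0 -0.015 0")

```text
time: 10.42
tool_pos: [0.4616, -0.0616, 0.2201]
ee_rot: [-1.568, 0.0, -1.785]
wrist_force: [0.3, 1.3, -0.3]
width: 0.0304
```

Run:
```python
from h import *
s=imaging.snapshot("top");save(s,"t2"); c=imaging.snapshot("scene"); save(c,"s5")
for n in (s,c):
  h=cv2.cvtColor(n["image"],cv2.COLOR_RGB2HSV)
  for nm,(lo,hi) in dict(orange=((4,200,90),(13,255,255)),green=((50,120,50),(75,255,255))).items():
    m=cv2.inRange(h,lo,hi); k,l,st,ce=cv2.connectedComponentsWithStats(m)
    for j in np.argsort(-st[1:,4])[:2]+1: print(nm,st[j])
  for t in("orange_marker","green_marker"):
    for d in imaging.landmark_of(n,t): print(t,np.round(d["centre"],1),round(d["conf"],2),ray(n,d["centre"],0).round(4))
to([.43,-.01,.2])
```

```text
orange [320 274  10  22 111]
green [593  18  43  30 312]
green [588   0  35  23 180]
orange_marker [302.  201.2] 0.61 [0.572  0.0166 0.    ]
orange_marker [315.8 284.5] 0.6 [ 0.4255 -0.0119  0.    ]
green_marker [301.4 200.4] 0.55 [0.5734 0.0177 0.    ]
green [300 230  10   7  16]
green [293 231   6   6   9]
orange_marker [352.2 229.9] 0.63 [ 0.4303 -0.0204  0.    ]
green_marker [301.9 280.3] 0.77 [0.5768 0.0127 0.    ]
t 10.72 pos [ 0.462  -0.0632  0.2196] yaw -102.21 rp [-89.9  -0. ] F [-0.09 -0.64  1.3 ] T [ 0.05 -0.   -0.05] w 0.0539 q [-0.26 -0.1   1.52 -0.    1.73  1.53]
tool shift mm [-45.2  19.6 -42.6] turn now None
```

View pics/t2.png

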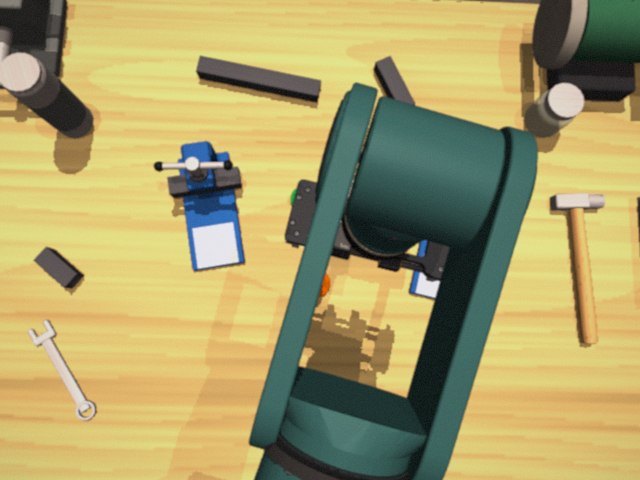

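Run:
```python
from h import *
from scipy.optimize import least_squares
S={"top":(imaging.snapshot("top"),cv2.imread('pics/top0.png')),"scene":(imaging.snapshot("scene"),cv2.imread('pics/scene0.png'))}
a=np.linspace(0,2*np.pi,40,endpoint=False); C=np.c_[np.cos(a),np.sin(a)]
P0=np.vstack([np.c_[C*.025,0*a],np.c_[C*.025,0*a+.01],np.c_[C*.013,0*a+.01],np.c_[C*.013,0*a+.08]])
def sil(s,x,y):
    m=np.zeros((480*4,640*4),np.uint8)
    for q in (P0[:80],P0[80:]):
        pp=np.array([pix(s,p+[x,y,0]) for p in q]); cv2.fillConvexPoly(m,cv2.convexHull(((pp+.5)*4).astype(np.int32)),255)
    return cv2.resize(m,(640,480),interpolation=cv2.INTER_AREA)/255.
for nm,g,box in (("orange",(.43,-.01),None),("green",(.573,.01),None)):
    for n,(s,i) in S.items():
        h=cv2.cvtColor(i,cv2.COLOR_BGR2HSV)
        m=cv2.inRange(h,*(((0,170,60),(12,255,255)) if nm=="orange" else ((45,100,30),(80,255,255))))
        u=pix(s,[*g,.03]); w=np.zeros_like(m); cv2.circle(w,tuple(int(v) for v in u),45,255,-1); m=(m&w)/255.
        best=min(((np.abs(sil(s,g[0]+dx,g[1]+dy)-m).sum(),g[0]+dx,g[1]+dy) for dx in np.arange(-.014,.0141,.002) for dy in np.arange(-.014,.0141,.002)))
        print(nm,n,m.sum(),np.round(best,4))
```

```text
orange top 79.0 [ 6.028941e+02  4.280000e-01 -1.000000e-02]
orange scene 199.0 [ 9.071804e+02  4.180000e-01 -2.400000e-02]
green top 627.0 [8.31961e+01 5.75000e-01 1.40000e-02]
green scene 746.0 [6.644902e+02 5.730000e-01 8.000000e-03]
```

Run:
```python
import cv2
for f,pts in (("top0",[(316,280),(316,294),(306,284),(340,290)]),("scene0",[(357,210),(350,232),(366,231),(380,260)])):
    h=cv2.cvtColor(cv2.imread(f'pics/{f}.png'),cv2.COLOR_BGR2HSV)
    for u,v in pts: print(f,u,v,h[v,u],cv2.imread(f'pics/{f}.png')[v,u])
for f,pts in (("scene0",[(301,250),(300,280),(290,277)]),): 
    for u,v in pts: print(f,u,v,h[v,u])
```

```text
top0 316 280 [ 18 255 173] [  0 105 173]
top0 316 294 [ 12 255 117] [  0  47 117]
top0 306 284 [ 13 255 174] [  0  78 174]
top0 340 290 [ 25 116 170] [ 93 158 170]
scene0 357 210 [ 12 154  98] [39 63 98]
scene0 350 232 [ 13 171 172] [ 57 108 172]
scene0 366 231 [ 10 172 172] [ 56  96 172]
scene0 380 260 [ 14  32 165] [144 154 165]
scene0 301 250 [50 96 80]
scene0 300 280 [ 61 114 147]
scene0 290 277 [ 61 119 142]
```

Run:
```python
from h import *
S={"top":(imaging.snapshot("top"),cv2.imread('pics/top0.png'),170),"scene":(imaging.snapshot("scene"),cv2.imread('pics/scene0.png'),115)}
a=np.linspace(0,2*np.pi,40,endpoint=False); C=np.c_[np.cos(a),np.sin(a)]
P0=np.vstack([np.c_[C*.025,0*a],np.c_[C*.025,0*a+.01],np.c_[C*.013,0*a+.01],np.c_[C*.013,0*a+.08]])
def sil(s,x,y):
    m=np.zeros((480*4,640*4),np.uint8)
    for q in (P0[:80],P0[80:]):
        pp=np.array([pix(s,p+[x,y,0]) for p in q]); cv2.fillConvexPoly(m,cv2.convexHull(((pp+.5)*4).astype(np.int32)),255)
    return cv2.resize(m,(640,480),interpolation=cv2.INTER_AREA)/255.
for nm,g in (("orange",(.43,-.01)),):
    for n,(s,i,sm) in S.items():
        h=cv2.cvtColor(i,cv2.COLOR_BGR2HSV)
        m=cv2.inRange(h,(0,sm,60),(19,255,255))
        u=pix(s,[*g,.03]); w=np.zeros_like(m); cv2.circle(w,tuple(int(v) for v in u),45,255,-1); m=(m&w)/255.
        best=min(((np.abs(sil(s,g[0]+dx,g[1]+dy)-m).sum(),g[0]+dx,g[1]+dy) for dx in np.arange(-.014,.0141,.002) for dy in np.arange(-.014,.0141,.002)))
        print(nm,n,m.sum(),sil(s,*g).sum(),np.round(best,4))
```

```text
orange top 647.0 684.2627450980392 [ 4.91608e+01  4.28000e-01 -1.00000e-02]
orange scene 1063.0 1134.3333333333333 [ 7.54196e+01  4.28000e-01 -1.40000e-02]
```

```bash
python3 -c "
from h import *
to([.428,-.012,.14],-102.4)"
```

```text
t 10.92 pos [ 0.4618 -0.0635  0.2192] yaw -102.29 rp [-90.  -0.] F [ 0.44 -0.03  0.44] T [ 0.03 -0.01  0.05] w 0.0567 q [-0.26 -0.1   1.52 -0.    1.73  1.53]
tool shift mm [-43.1  79.2 -43.9] turn now 0.1
  shift after turn mm [-43.   79.2 -44. ]
```

Call:
send_rows(moves="-1 -0.01 0 -0.01 0; -1 -0.011 0 -0.011 0; -1 -0.011 0 -0.011 0; -1 -0.011 0 -0.012 0; -1 0 0.02 0 0; -1 0 0.02 0 0; -1 0 0.02 0 0; -1 0 0.015 0 0; -1 0 0 0 0; -1 0 0 0 0")

```text
time: 11.75
tool_pos: [0.4265, -0.0102, 0.1441]
ee_rot: [-1.572, 0.0, -1.783]
wrist_force: [-0.8, 0.2, 0.5]
width: 0.0938
```

Run:
```python
from h import *
to([.428,-.012,.045],-102.4)
s=imaging.snapshot("wrist"); c=imaging.snapshot("scene")
print(wpix(s,[.428,-.012,.08]),pix(c,[.428,-.012,.08]))
a=cv2.resize(s["image"],(480,360)); b=cv2.resize(c["image"][60:260,270:440],(306,360))
cv2.imwrite('pics/g1.png',cv2.cvtColor(np.hstack([a,b]),cv2.COLOR_RGB2BGR))
```

```text
t 11.75 pos [ 0.4265 -0.0102  0.1441] yaw -102.14 rp [-90.1   0. ] F [-0.79  0.18  0.47] T [ 0.05  0.03 -0.01] w 0.0938 q [-0.16 -0.17  1.73  0.    1.59  1.63]
tool shift mm [ 1.5 99.1  2. ] turn now 0.3
  shift after turn mm [ 1.5 99.1  1.9]
[322.38734734 248.30300741] [358.84739731 189.14474606]
```

View pics/g1.png

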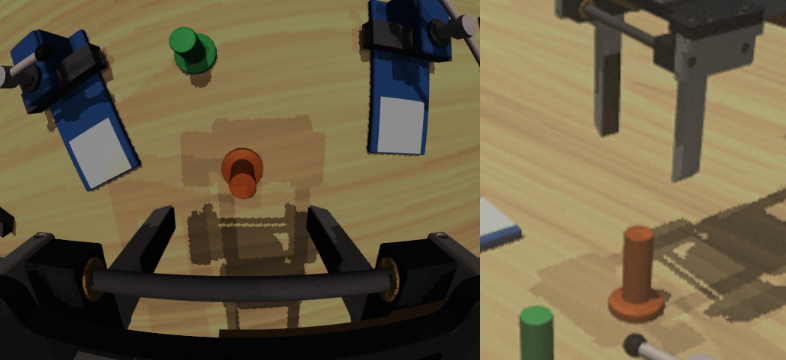

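The marker's top is at wrist pixel (324,249), against a prediction of (322,248), so I'm aligned. Now down and grip.

Call:
send_rows(moves="-1 0.001 0.02 0.002 0; -1 0 0.02 0 0; -1 0 0.02 0 0; -1 0 0.02 0 0; -1 0 0.012 0 0; -1 0 0.007 0 0; 1 0 0 0 0; 1 0 0 0 0; 1 0 0 0 0; 1 0 0 0 0")

```text
time: 12.68
tool_pos: [0.4305, -0.0126, 0.047]
ee_rot: [-1.568, 0.0, -1.783]
wrist_force: [0.6, 0.5, 0.2]
width: 0.0711
```

Call:
send_rows(moves="1 0 0 0 0; 1 0 0 0 0; 1 0 0 0 0; 1 0 0 0 0; 1 0 0 0 0; 1 0 -0.01 0 0; 1 0 -0.02 0 0; 1 0 -0.02 0 0; 1 0 -0.02 0 0; 1 0 0 0 0")

```text
time: 13.52
tool_pos: [0.4322, -0.0129, 0.1202]
ee_rot: [-1.562, 0.0, -1.783]
wrist_force: [1.0, 0.1, -0.2]
width: 0.0234
```

Run:
```python
from h import *
to([.4432,-.224,.135],-102.4)
s=imaging.snapshot("wrist"); c=imaging.snapshot("scene")
a=cv2.resize(s["image"],(480,360)); b=cv2.resize(c["image"][60:260,270:440],(306,360))
cv2.imwrite('pics/g2.png',cv2.cvtColor(np.hstack([a,b]),cv2.COLOR_RGB2BGR))
```

```text
t 13.52 pos [ 0.4322 -0.0129  0.1202] yaw -102.17 rp [-89.5   0. ] F [ 1.01  0.07 -0.18] T [-0.03 -0.05  0.03] w 0.0234 q [-0.16 -0.16  1.76 -0.    1.53  1.62]
tool shift mm [204.1 -14.4  55.4] turn now 0.2
  shift after turn mm [203.8 -14.8  56.1]
```

View pics/g2.png

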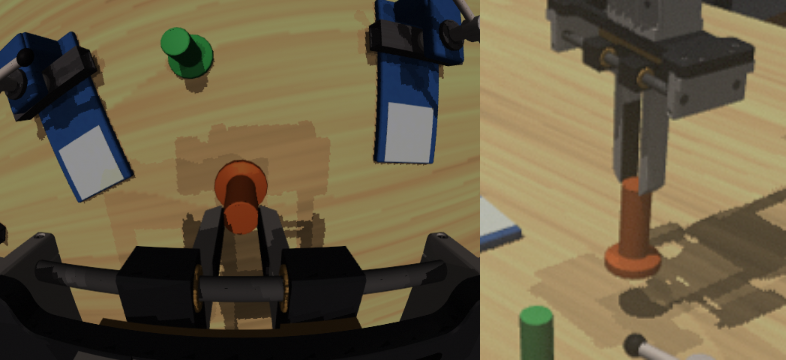

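Run:
```python
from h import *
s=imaging.snapshot("wrist"); o=robot.get_obs(); p=o["tool_pos"];R=Ro.from_euler('xyz',o["ee_rot"]).as_matrix()
c=imaging.snapshot("scene")
for z in (-.01,-.005,0,.005,.01):
  for y in (-.033,-.015,0): print(z,y,"top",wpix(s,p+R@[0,y,z]).round(0),"foot",wpix(s,p+R@[0,y+.075,z]).round(0),"scene top",pix(c,p+R@[0,y,z]).round(0),pix(c,p+R@[0,y+.08,z]).round(0))
cv2.imwrite('pics/g3.png',cv2.cvtColor(np.hstack([cv2.resize(s["image"][180:350,240:400],(400,425)),cv2.resize(c["image"][100:240,300:430],(395,425))]),cv2.COLOR_RGB2BGR))
print(o["width"],robot.get_obs()["width"])
```

```text
-0.01 -0.033 top [320. 331.] foot [320. 276.] scene top [365. 148.] [363. 194.]
-0.01 -0.015 top [320. 315.] foot [320. 267.] scene top [365. 159.] [363. 204.]
-0.01 0 top [320. 303.] foot [320. 260.] scene top [364. 168.] [362. 212.]
-0.005 -0.033 top [320. 322.] foot [320. 269.] scene top [363. 149.] [361. 195.]
-0.005 -0.015 top [320. 306.] foot [320. 260.] scene top [362. 160.] [360. 205.]
-0.005 0 top [320. 294.] foot [320. 254.] scene top [362. 169.] [360. 213.]
0 -0.033 top [320. 313.] foot [320. 262.] scene top [360. 150.] [358. 196.]
0 -0.015 top [320. 297.] foot [320. 254.] scene top [360. 161.] [358. 206.]
0 0 top [320. 286.] foot [320. 248.] scene top [359. 169.] [357. 214.]
0.005 -0.033 top [320. 303.] foot [320. 255.] scene top [357. 151.] [355. 197.]
0.005 -0.015 top [320. 288.] foot [320. 247.] scene top [357. 161.] [355. 207.]
0.005 0 top [320. 278.] foot [320. 241.] scene top [357. 170.] [355. 215.]
0.01 -0.033 top [320. 293.] foot [320. 247.] scene top [355. 151.] [353. 198.]
0.01 -0.015 top [320. 279.] foot [320. 240.] scene top [354. 162.] [353. 208.]
0.01 0 top [320. 269.] foot [320. 235.] scene top [354. 171.] [352. 216.]
0.02346432945432484 0.023476271115903818
```

View pics/g3.png

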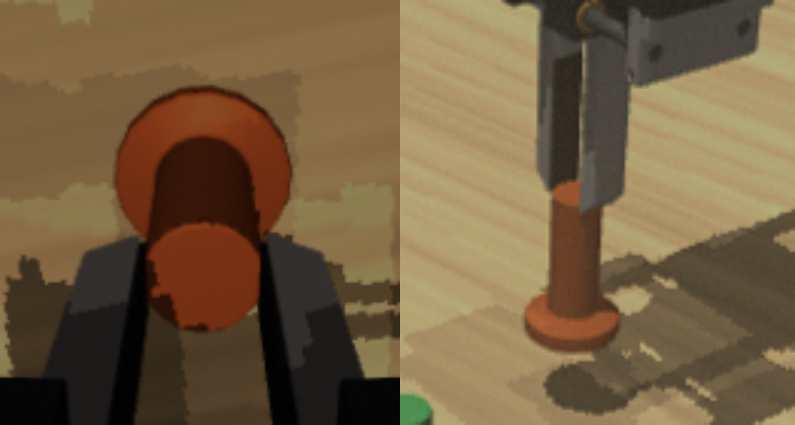

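The grip holds about 17 mm high on the marker, because the fingers were still closing when I lifted. I'll set it down and regrip lower.

Call:
send_rows(moves="1 0 0.015 0 0; 1 0 0.015 0 0; 1 0 0.012 0 0; 1 0 0.006 0 0; 1 0 0.003 0 0; 1 0 0.002 0 0; 1 0 0 0 0; -0.2 0 0 0 0; -0.2 0 0 0 0; -0.2 0 0 0 0")

```text
time: 14.55
tool_pos: [0.4293, -0.0124, 0.0623]
ee_rot: [-1.571, -0.0, -1.783]
wrist_force: [0.6, -0.1, 0.4]
width: 0.0414
```

Call:
send_rows(moves="-0.2 0 0 0 0; -0.2 0 0 0 0; -0.2 0 0.005 0 0; -0.2 0 0.005 0.002 0; -0.2 0 0.005 0.002 0; -0.2 0 0.005 0 0; -0.2 0 0.003 0 0; 1 0 0 0 0; 1 0 0 0 0; 1 0 0 0 0")

```text
time: 15.38
tool_pos: [0.4334, -0.0133, 0.0396]
ee_rot: [-1.571, -0.0, -1.783]
wrist_force: [-0.1, 0.5, -0.0]
width: 0.0395
```

Call:
send_rows(moves="1 0 0 0 0; 1 0 0 0 0; 1 0 0 0 0; 1 0 0 0 0; 1 0 0 0 0; 1 0 0 0 0; 1 0 0 0 0; 1 0 0 0 0; 1 0 0 0 0; 1 0 0 0 0")

```text
time: 16.22
tool_pos: [0.4334, -0.0134, 0.0397]
ee_rot: [-1.57, -0.0, -1.783]
wrist_force: [0.2, -0.7, 2.8]
width: 0.0258
```

```bash
cat >> h.py <<'E'
def held(n):
    s=imaging.snapshot("wrist"); c=imaging.snapshot("scene")
    cv2.imwrite('pics/'+n+'.png',cv2.cvtColor(np.hstack([cv2.resize(s["image"][180:350,240:400],(400,425)),cv2.resize(c["image"][100:240,300:430],(395,425))]),cv2.COLOR_RGB2BGR))
E
python3 -c "
from h import *
to([.4432,-.224,.13],-102.4); held('g4')"
```

```text
t 16.22 pos [ 0.4334 -0.0134  0.0397] yaw -102.18 rp [-90.  -0.] F [ 0.17 -0.72  2.83] T [-0.02  0.05 -0.02] w 0.0258 q [-0.16 -0.09  1.86 -0.    1.36  1.62]
tool shift mm [203.8 -90.2  54. ] turn now 0.2
  shift after turn mm [203.6 -90.3  54.8]
```

View pics/g4.png

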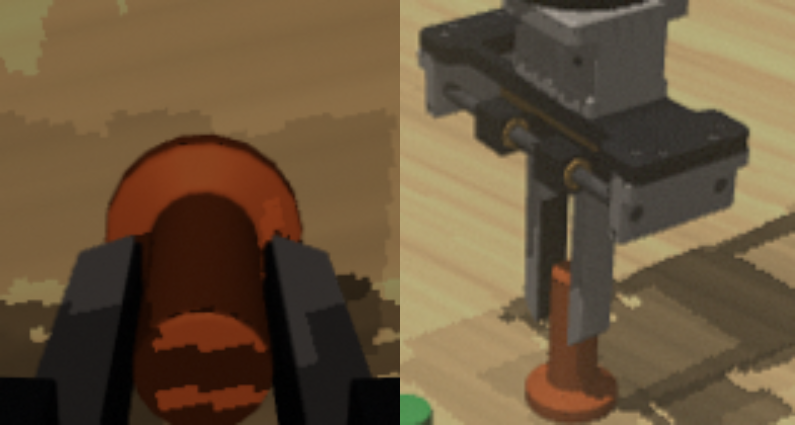

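Width is 26 mm, so this is a full grip. Lift and carry.

Call:
send_rows(moves="1 0 -0.01 0 0; 1 0 -0.02 0 0; 1 0 -0.025 0 0; 1 0 -0.025 0 0; 1 0.01 0 0 0; 1 0.02 0 0.005 0; 1 0.025 0 0.008 0; 1 0.025 0 0.008 0; 1 0.025 0 0.008 0; 1 0.025 0 0.008 0")

```text
time: 17.15
tool_pos: [0.4408, -0.1493, 0.1181]
ee_rot: [-1.573, 0.0, -1.783]
wrist_force: [0.3, 0.6, -0.5]
width: 0.0254
```

Call:
send_rows(moves="1 0.025 0 0.008 0; 1 0.02 0 0.006 0; 1 0.015 0 0.004 0; 1 0.01 0 0.002 0; 1 0 0 0 0; 1 0 0 0 0; 1 0 0 0 0; 1 0 0 0 0; 1 0 0 0 0; 1 0 0 0 0")

```text
time: 17.98
tool_pos: [0.4469, -0.2201, 0.1196]
ee_rot: [-1.57, -0.0, -1.782]
wrist_force: [0.6, -0.2, -1.0]
width: 0.0255
```

Run:
```python
from h import *
to([.4471,-.2249,.053],-102.4)
s=imaging.snapshot("wrist"); c=imaging.snapshot("scene"); save(c,"s6"); save(s,"w6")
print(wpix(s,[.4432,-.224,.012]))
print([wpix(s,[.4432+.035*(a*.977+b*.215),-.224+.035*(-a*.215+b*.977),.012]).round(0) for a,b in((1,1),(1,-1),(-1,1),(-1,-1))])
```

```text
t 17.98 pos [ 0.4469 -0.2201  0.1196] yaw -102.11 rp [-90.  -0.] F [ 0.59 -0.22 -1.  ] T [0.   0.02 0.01] w 0.0255 q [-0.57  0.    1.62  0.    1.52  1.21]
tool shift mm [ 4.6 66.6  1.2] turn now 0.3
  shift after turn mm [ 4.6 66.6  1.3]
[325.99832092 238.70024866]
[array([283., 196.]), array([370., 197.]), array([285., 278.]), array([366., 278.])]
```

View pics/w6.png

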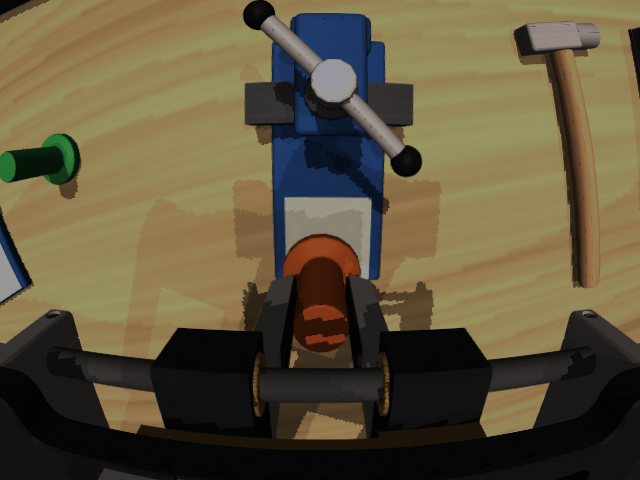

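View pics/s6.png

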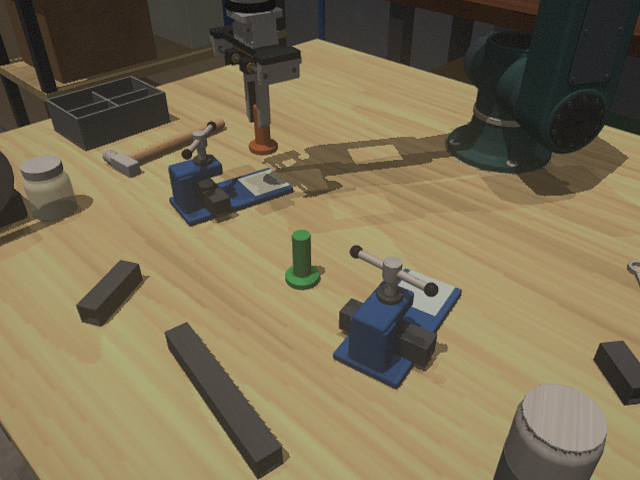

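The pad corners seen in the wrist view, (285,197) and (369,197), match the prediction. The bar is at 45° and the marker hangs upright. Lowering now.

Call:
send_rows(moves="1 0.005 0 0.001 0; 1 0 0.015 0 0; 1 0 0.015 0 0; 1 0 0.015 0 0; 1 0 0.01 0 0; 1 0 0.006 0 0; 1 0 0.003 0 0; 1 0 0.002 0 0; 1 0 0 0 0; 1 0 0 0 0")

```text
time: 18.92
tool_pos: [0.4472, -0.2262, 0.0542]
ee_rot: [-1.569, -0.001, -1.783]
wrist_force: [0.3, -0.4, -0.7]
width: 0.0256
```

Run:
```python
from h import *
to([.4471,-.2249,.0517],-102.4)
c=imaging.snapshot("scene"); cv2.imwrite('pics/p1.png',cv2.resize(cv2.cvtColor(c["image"],cv2.COLOR_RGB2BGR)[80:240,150:330],None,fx=3.5,fy=3.5))
```

```text
t 18.92 pos [ 0.4472 -0.2262  0.0542] yaw -102.17 rp [-89.9  -0. ] F [ 0.33 -0.44 -0.69] T [ 0.02  0.03 -0.03] w 0.0256 q [-0.58  0.05  1.7  -0.    1.39  1.2 ]
tool shift mm [-1.3  2.5 -0.4] turn now 0.2
  shift after turn mm [-1.3  2.5 -0.4]
```

View pics/p1.png

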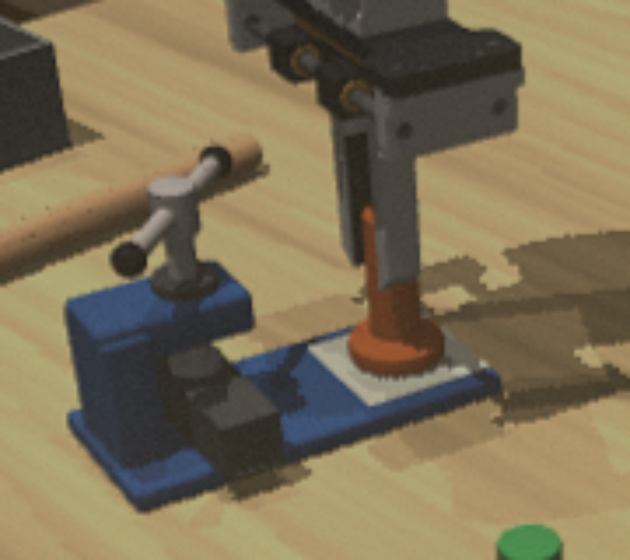

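Call:
send_rows(moves="1 0 0.0005 0 0; 1 0 0.0005 0 0; 1 0 0.0005 0 0; 1 0 0.0005 0 0; 1 0 0.0005 0 0; 1 0 0 0 0; 1 0 0 0 0; 1 0 0 0 0; 1 0 0 0 0; 1 0 0 0 0")

```text
time: 19.8
tool_pos: [0.4469, -0.2261, 0.0517]
ee_rot: [-1.57, -0.0, -1.783]
wrist_force: [-2.2, 0.3, 5.9]
width: 0.0255
```

Contact at 5.9 N upward. Open and rise.

Call:
send_rows(moves="0 0 0 0 0; -0.3 0 0 0 0; -0.3 0 0 0 0; -0.3 0 0 0 0; -0.3 0 0 0 0; -0.3 0 0 0 0; -0.3 0 0 0 0; -0.3 0 0 0 0; -0.3 0 0 0 0; -0.3 0 0 0 0")

```text
time: 20.63
tool_pos: [0.4467, -0.2259, 0.051]
ee_rot: [-1.571, -0.0, -1.783]
wrist_force: [1.1, 0.6, -0.1]
width: 0.0613
```

Call:
send_rows(moves="-0.3 0 -0.005 0 0; -0.3 0 -0.01 0 0; -0.3 0 -0.02 0 0; -0.3 0 -0.03 0 0; -0.3 0 -0.03 0 0; -0.3 0 -0.03 0 0; -0.3 0 -0.02 0 0; -0.3 0 0 -0.03 0; -0.3 0 0 -0.03 0; -0.3 0 0 -0.03 0")

```text
time: 21.47
tool_pos: [0.3582, -0.2069, 0.1976]
ee_rot: [-1.569, -0.001, -1.783]
wrist_force: [-0.5, -0.1, 0.2]
width: 0.0608
```

Call:
send_rows(moves="-0.3 -0.02 0 -0.02 0; -0.3 -0.03 0 -0.02 0; -0.3 -0.03 0 0 0; -0.3 -0.03 0 0 0; -0.3 -0.03 0 0 0; -0.3 -0.03 0 0 0; -0.3 -0.03 0 0 0; -0.3 -0.03 0 0 0; -0.3 -0.03 0 0 0; -0.3 0 0 0 0")

```text
time: 22.3
tool_pos: [0.3749, 0.0599, 0.1972]
ee_rot: [-1.569, 0.003, -1.776]
wrist_force: [-0.2, 0.2, 0.6]
width: 0.0614
```

Run:
```python
from h import *
to([0,0,0])
s=imaging.snapshot("top"); c=imaging.snapshot("scene"); save(s,"f1"); save(c,"f2")
for n in(s,c):
  for t in("orange_marker","green_marker"):
    for d in imaging.landmark_of(n,t): print(t,np.round(d["centre"],1),round(d["conf"],2),ray(n,d["centre"],.012 if t[0]=='o' else 0).round(4))
```

```text
t 22.3 pos [0.3749 0.0599 0.1972] yaw -101.77 rp [-89.9   0.2] F [-0.19  0.21  0.56] T [ 0.02  0.07 -0.02] w 0.0614 q [ 0.01 -0.3   1.73  0.    1.72  1.78]
tool shift mm [ 135.7  196.3 -355. ] turn now None
orange_marker [440.3 280.9] 0.75 [ 0.4371 -0.2259  0.012 ]
green_marker [302.6 197.7] 0.7 [0.5783 0.0157 0.    ]
orange_marker [259.9 182.9] 0.64 [ 0.4496 -0.2279  0.012 ]
```

View pics/f1.png

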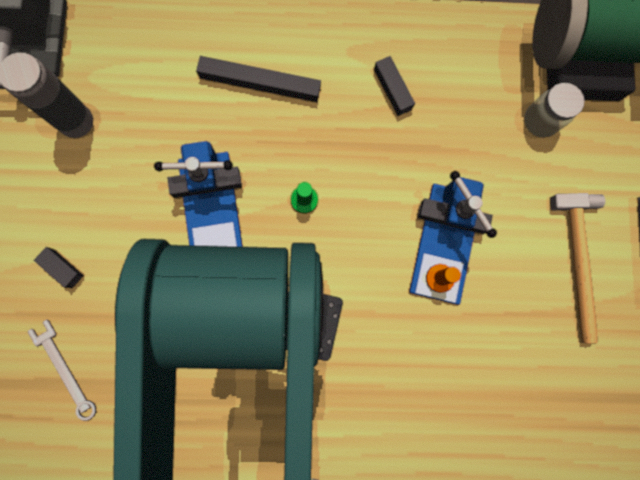

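View pics/f2.png

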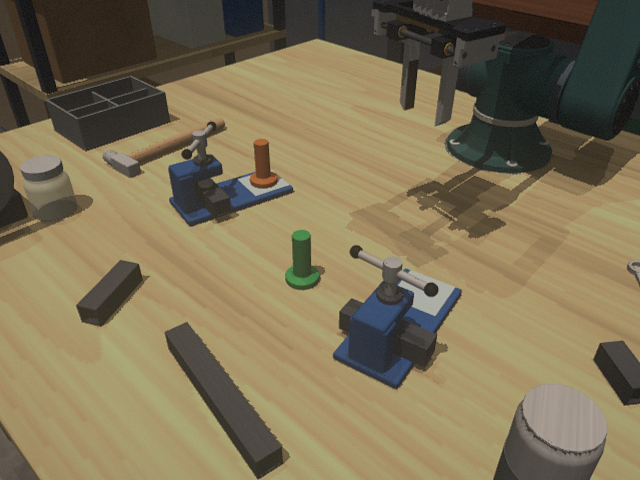

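The top view shows the orange foot at (441,278), close to the pad centre at (439,278). The T-bar runs (456,176)–(492,233), which is about 45° clockwise in the clamp's frame. Green and the other clamp are unmoved, and the arm is clear.

```bash
python3 -c "
from h import *
print(order.close_job())"
```

```text
the job is handed in; nothing more can be done
None
```

The job is handed in: the orange marker stands on the loose clamp's white pad, and that clamp's T-bar is swung round by about 45°. No verdict came back, so what follows is from my own pictures and readings.

- **Loose clamp:** it was the right-hand one, at about y = −0.25 m. Its T-bar gave to a push of only 1–2.5 N, so I swung it to about 45° clockwise (about 0.79 rad). I never touched the left clamp.
- **Orange marker:** I set it down, let go and moved the arm clear. The last top and scene pictures show it upright, its foot about 2 px from the pad centre. The network's estimates put it at most about 8 mm off, but its top-view and scene-view values differ by 12 mm along x. The limit is 20 mm.
- **Green marker:** it looks unmoved. Top-view estimates before and after differ by about 8 mm, which is the network's scatter. It was not reported in the last scene view, though it shows there.

**What went wrong on the way:**
- **First push:** it passed over the bar, because the closed fingers look about 19 mm shorter than stated. I went 20 mm lower and it worked.
- **First grasp:** I lifted before the fingers had closed, so the grip was too high. I set the marker down and gripped it again lower.

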